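# Snap the slide carrier into the empty dock

### The job

Take the standing slide carrier that has both a wide foot and a narrow handle on top, and put it upright into the one empty dock of the loading rack. Hold it while you press it straight down past the spring latch until it is fully home and the latch has snapped back over its foot, then let go.

Things in the scene. Friction and masses are not known exactly. Their poses are not given: they have to be found in the camera images.
- carrier_mid (a point): Centre of the loose slide carrier, 47.5 mm above its underside; z up. 95 mm high, 0.11-0.22 kg. Grey foot 72 (x) x 40 (y) x 18 mm high; white body 56 x 26 to 60 mm; grey handle 44 (x) x 16 (y) from 60 to 95 mm: grip it across y, fingertips at least 55 mm above the underside to clear the dock. Look-alikes that swap places with it: a tall box without foot, a low carrier without handle.
- carrier: The same slide carrier: origin at the centre of its underside, same axes. It may be docked either way round.
- free_seat (a point): Centre of the empty dock's pocket floor (14 mm above the table), where the carrier's underside rests. Pocket 75 (x) x 44 mm (y); x points to the latch, away from the robot. Walls 22 mm above the floor, then lead-ins sloping 12 mm outward up to 40 mm. Three equal docks stand 95 mm apart along y; the others hold carriers 95 mm high; their order varies.
- latch (a joint): Spring latch (steel slider) at the middle of the empty dock's +x end. 0 = closed: nose 9 mm into the pocket, underside 20 mm above the floor. Positive (m, to 0.016) = pushed out along +x. Its top slopes 32 deg from vertical up to 53 mm above the floor: a foot pressed down with 5 to 15 N opens it 6 to 9 mm; it springs back by itself once the foot's top is below it.
There are look-alikes about, which are no part of the job. Leave any purple look-alike of the carrier alone.

How it is judged (in metres and radians):
On the way:
1. the held carrier's foot, over the empty dock, has pushed its latch open by more than 4 mm (value of joint latch above 0.004 m and horizontal distance between carrier and free_seat below 0.012 m and z of carrier in the frame of free_seat between 0.003 and 0.05 m and contact force between carrier and the fingers above 0.5 N), for 0.02 s.
At the end, for the whole second after the job is handed in: The carrier stands upright (within 0.08 rad) in the empty dock, its underside within 3 mm of the pocket floor in height and its centre within 6 mm of the pocket's centre, the latch back within 2 mm of closed over its foot, at rest and released (z of carrier in the frame of free_seat below 0.003 m and horizontal distance between carrier and free_seat below 0.006 m and angle between carrier's own z axis and vertical below 0.08 rad and angle between the x axis of carrier and the x axis of free_seat, either way round below 0.17 rad and value of joint latch below 0.002 m and linear speed of carrier below 0.02 m/s and contact force between carrier and the fingers below 0.1 N); the robot touches nothing.
It also fails if it takes over 40 s, if anything falls off the work surface, if the arm or the gripper's body presses on something with over 40 N, if the wrist force passes 120 N, or if a joint passes its speed limit or range.

### The arm

A 7-joint arm with a two-finger parallel gripper is mounted at the origin on the work surface. World frame = base frame: x ahead of the robot, y to its left, z up, the work surface at z = 0. Lengths are in mm, angles in rad, forces in N, time in s.
With the tool pointing down it reaches from about 400 to 875 mm from the base axis. Payload 6.5 kg.
Tool frame: the origin (TCP) lies between the finger pads; the fingertips stand 11 mm ahead of it and the grasp point (between the pads) lies 8 mm behind it (env.tcp_to_tips is the distance from the TCP to the fingertips, in mm); z points along the fingers, y is the line along which they close (so a half turn about z gives the same grasp; the last joint's range is limited). The gripper opens to 88 mm and grips with 3 to 60 N. Pads are 18 mm wide; open, the fingers measure 123 mm over their backs; the gripper's body (75 mm by 187 mm) begins 45 mm behind the grasp point.
Start: joints at [-1.331, 0.536, -0.004, 1.538, 0.003, 1.067, -0.071], TCP at [195.681, 619.838, 249.716] pointing down, gripper open.
Joint ranges: [-2.7, 2.7], [-0.37, 2.16], [-1.27, 1.26], [0.24, 2.4], [-1.31, 4.45], [0.19, 1.91], [-2.76, 2.76]. Speed limits (rad/s): [2.39, 2.39, 3.14, 3.14, 3.14, 3.14, 3.14].

### API

Orientations are given as [roll, pitch, yaw] about the fixed x, y, z axes, in that order (R = Rz(yaw) Ry(pitch) Rx(roll)).
In Python, from bench import get_state, eyes, env, search_frame gives the robot as it stands. The module is installed in compiled form; this text tells all that it offers.
- The arm moves only by the shell command python3 -m jog 'ROWS'. ROWS is text: rows parted by semicolons, each of 7 numbers parted by spaces: the turn, a rotation vector about the tool's x, y, z in degrees, then the shift along the tool's x, y, z in mm, then the finger opening in mm, from 0 to 88.1. A call has exactly 8 rows; each row is the pose to reach, as a shift and turn from the pose commanded when the call began, along the tool's axes at that moment; what a row does not reach only later rows make up. A row lasts 1/12 s, in which the tool goes at most 41.7 mm and 7.16 degrees, less where a joint would pass 70% of its speed; a pose out of reach is approached as far as the arm can. A call with a gripper value outside its range is refused whole. The fingers move at their own pace and stop on an object; the grip force is fixed at half the most. Time passes only in rows, so rows that repeat a pose let the fingers close, or fill a call up. It gives the time, the measured TCP pose, the force, the opening and the grip force at its end, in the units of the state.
- get_state(): the state, without advancing time (a new reading comes with each control period).
- eyes.get_image(name): name is "scene" or "side" or "wrist"; returns a dict with "img" (384x512x3 uint8, red, green, blue), "camera_matrix" (3x3 intrinsics, pixels), "rvec" (rotation vector, rad) and "tvec" (3), from world to camera coordinates, as OpenCV has them. Camera axes: x right, y down, z forward; pixel columns grow to the right and rows downward; lengths in mm; the calibration is good to about 2 mm. A picture is of the moment at which its call begins. There is no depth.
- env.job_done(): hands the job in; it is judged then, once.
Trained networks look in the newest picture that a camera, given by its name, has taken for a name from the list of things; names that differ only in an ending like _2 or _b are one class to them, and where a whole thing is asked for, a point or a joint stands for the part that bears it (a point fixed in the world has none). Each returns a list of dicts, best first, with "confidence" (0 to 1); they miss things now and then, are a little off and sometimes report something else, mostly with a low value. They report only what shows in the picture. A call takes as long as a camera call. They do not tell look-alikes from the thing itself.
- search_frame(camera, label): "rect" ([centre column, centre row, width, height] in pixels, round what is visible of it).
The state is a dict: "clock": time; "q": joint angles; "dq": joint speeds; "joint_efforts": joint torques, N m; "ee_pos": TCP position; "tool_rot": TCP orientation; "wrist_force": force on the tool from outside, world axes, zero at the start; "moment": the same for the moment, N m; "width": finger opening in mm; "finger_force": force on a finger pad.
Only numpy, scipy, OpenCV 4.12 (cv2) and the standard library are available. Lean on these libraries where they do the work, as an engineer would, in place of code of your own. Each camera call takes 0.05 s, during which the arm holds its last target. There are 200 camera calls.

## Working session

There is one attempt and no reset: what is moved stays moved. The work goes in short steps, Python scripts to look and compute and a shell command to move; the robot and the scene stay as the last step left them, time stands still between calls to the robot, and variables do not carry over. Pictures are saved under pics/ and viewed, at most 10 in all, crops included, and the job is handed in when it is done.

```bash
mkdir -p pics; cat > h.py <<'E'
from bench import get_state, eyes, env, search_frame
import numpy as np, cv2
from scipy.spatial.transform import Rotation as R
def snap(n):
    d=eyes.get_image(n); return d
def save(d,f): cv2.imwrite('pics/'+f,d["img"][:,:,::-1])
def proj(d,P): 
    return cv2.projectPoints(np.array(P,float).reshape(-1,3),np.array(d["rvec"],float),np.array(d["tvec"],float),np.array(d["camera_matrix"],float),None)[0].reshape(-1,2)
def ray(d,uv,z):
    Rm=cv2.Rodrigues(np.array(d["rvec"],float))[0]; t=np.array(d["tvec"],float).ravel()
    K=np.array(d["camera_matrix"],float); c=-Rm.T@t
    v=Rm.T@np.linalg.inv(K)@np.array([uv[0],uv[1],1.]); return c+v*(z-c[2])/v[2]
E
python3 - <<'E'
from h import *
np.set_printoptions(precision=2,suppress=True)
s=get_state(); print({k:s[k] for k in("clock","ee_pos","tool_rot","width","wrist_force")})
for n in("scene","side"):
    d=snap(n); save(d,n+"0.png")
    Rm=cv2.Rodrigues(np.array(d["rvec"],float))[0]; print(n,-Rm.T@np.array(d["tvec"]).ravel(), Rm[2])
    for l in("carrier","free_seat","latch"): 
        try: print(l,[(np.round(r["rect"]),round(r["confidence"],2)) for r in search_frame(n,l)])
        except Exception as e: print(l,e)
a=cv2.imread('pics/scene0.png');b=cv2.imread('pics/side0.png')
cv2.imwrite('pics/scene0b.png',cv2.resize(a,(800,600),interpolation=cv2.INTER_CUBIC))
cv2.imwrite('pics/side0b.png',cv2.resize(b,(800,600),interpolation=cv2.INTER_CUBIC))
E
```

```text
{'clock': 0.0, 'ee_pos': array([195.51, 619.27, 248.84]), 'tool_rot': array([-3.14,  0.  ,  2.84]), 'width': 88.08475870874203, 'wrist_force': array([ 1.14,  0.46, -0.52])}
scene [1376.38   -1.18  653.77] [-0.8  -0.03 -0.6 ]
carrier [(array([138., 207.,  27.,  33.]), 0.92), (array([217., 211.,  25.,  42.]), 0.83), (array([176., 240.,  24.,  46.]), 0.61), (array([178., 208.,  18.,  39.]), 0.6)]
free_seat [(array([295., 201.,  26.,  41.]), 0.88)]
latch [(array([292., 202.,  10.,  17.]), 0.43)]
side [ 365.83 -798.    967.12] [ 0.18  0.65 -0.74]
carrier [(array([320., 309.,  30.,  48.]), 0.95), (array([304., 264.,  34.,  39.]), 0.89), (array([347., 247.,  32.,  44.]), 0.82), (array([290., 227.,  27.,  34.]), 0.74)]
free_seat [(array([248., 178.,  50.,  31.]), 0.57)]
latch [(array([261., 172.,  21.,  12.]), 0.45)]
```

View pics/scene0b.png

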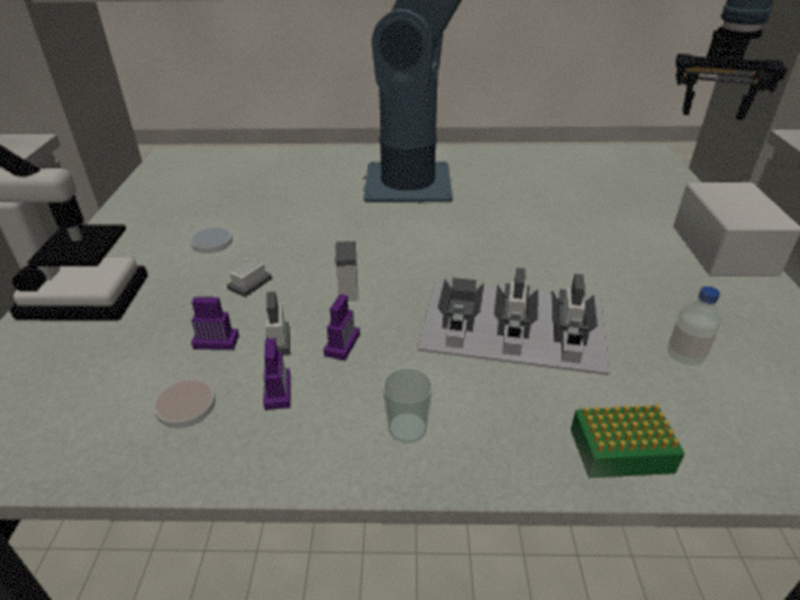

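View pics/side0b.png

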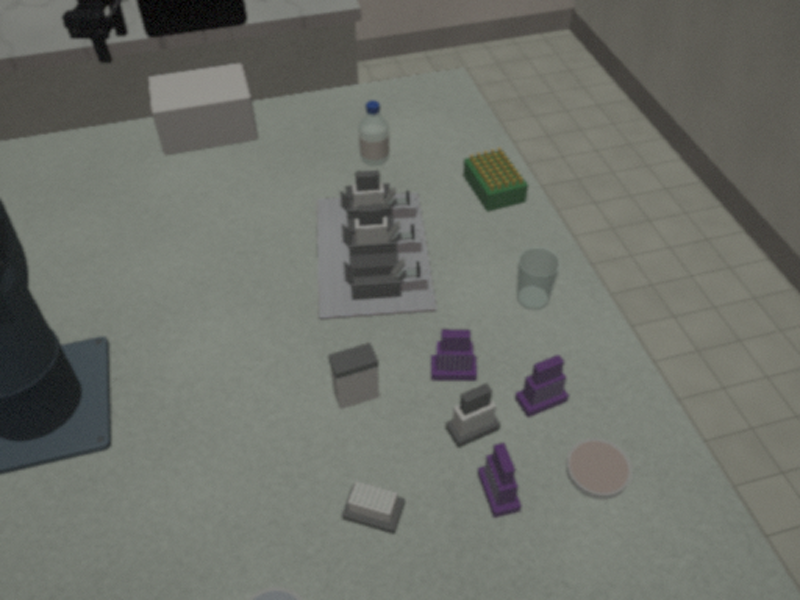

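Candidates, as scene pixel (512 px image) / side pixel:
- standing carrier with foot and handle, grey and white: (177,207) / (303,264)
- low carrier without handle: (159,178) / (239,324)
- tall box without foot: (222,173) / (227,240)
- purple look-alikes: (138,207), (176,240), (218,211)

I choose the grey and white one at (177,207). The empty dock is the leftmost in scene, at (295,201). I'll check the choice in one close crop.

```bash
python3 - <<'E'
import cv2,numpy as np
a=cv2.imread('pics/scene0.png');b=cv2.imread('pics/side0.png')
f=lambda i,x,y,w,h,s:cv2.resize(i[y:y+h,x:x+w],None,fx=s,fy=s,interpolation=cv2.INTER_CUBIC)
t=np.hstack([f(b,278,236,50,50,8),f(a,152,182,50,50,8)])
u=np.hstack([f(b,200,158,80,40,5),f(a,265,170,80,40,5)])
cv2.imwrite('pics/crop.png',np.vstack([t,u]))
E
```

```text
(no output)
```

View pics/crop.png

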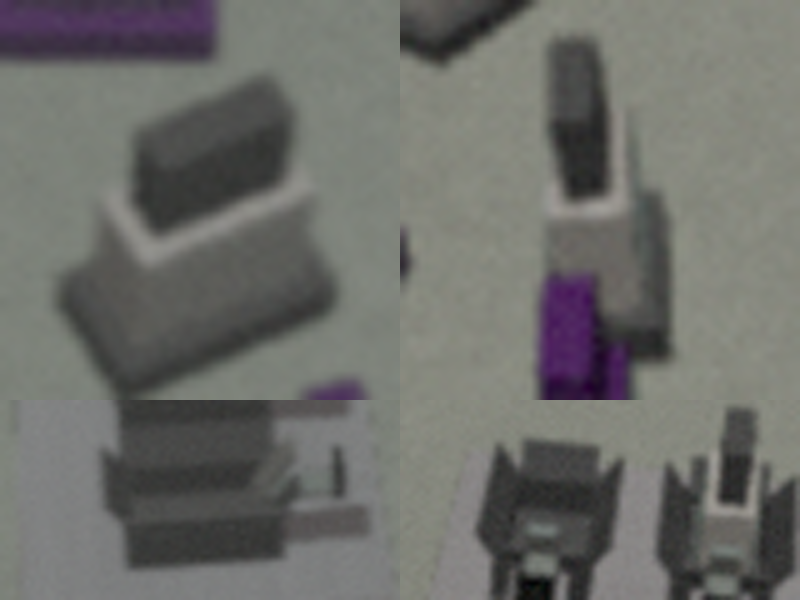

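The crop confirms it: wide grey foot, white body and narrow grey handle, with the handle top centre near (304,250) in side and (174,191) in scene. The empty dock shows its latch on the +x end. Next I fit poses.

```bash
cat >> h.py <<'E'
from scipy.optimize import least_squares
def fit(obs,x0,zb=0):
    # obs: list of (d, [(uv),(xyz local)]...) ; x,y,yaw
    def res(p):
        c,s=np.cos(p[2]),np.sin(p[2]); r=[]
        for d,uv,P in obs:
            P=np.array(P,float); W=np.c_[p[0]+c*P[:,0]-s*P[:,1],p[1]+s*P[:,0]+c*P[:,1],P[:,2]+zb]
            r.append((proj(d,W)-np.array(uv)).ravel())
        return np.concatenate(r)
    o=least_squares(res,x0,loss="soft_l1"); return o.x,res(o.x)
E
python3 - <<'E'
from h import *
np.set_printoptions(precision=2,suppress=True)
a=snap("side"); b=snap("scene"); w=snap("wrist")
f=lambda L,x0,y0,sx=0:[((u-sx+.5)/8-.5+x0,(v+.5)/8-.5+y0) for u,v in L]
sA=f([(146,162),(292,100),(135,128),(275,78),(125,395),(332,300)],278,236)
PA=[(-22,-8,95),(22,-8,95),(-22,8,95),(22,8,95),(-36,-20,0),(36,-20,0)]
sB=f([(555,118),(605,115),(550,42),(597,42),(668,357)],152,182,400)
PB=[(22,-8,95),(22,8,95),(-22,-8,95),(-22,8,95),(36,20,0)]
p,r=fit([(a,sA,PA),(b,sB,PB)],[600,-150,.4]); print("carrier",p,np.degrees(p[2])); print(r.reshape(-1,2))
# dock rough: seat center from detections
for d,uv in((b,(295,201)),(a,(248,178))): print("dock",ray(d,uv,40))
# purples bottoms/tops rough
for n,uv in(("A",(138,193)),("B",(173,220)),("C",(217,193))): print(n,ray(b,uv,95))
s=get_state(); Rt=R.from_euler("xyz",s["tool_rot"]).as_matrix()
Rm=cv2.Rodrigues(np.array(w["rvec"],float))[0]; c=-Rm.T@np.array(w["tvec"]).ravel()
print("wristcam in tool",Rt.T@(c-s["ee_pos"]),"axes\n",Rt.T@Rm.T, w["camera_matrix"]); print("Rt\n",Rt)
E
```

```text
carrier [ 628.88 -220.72  -24.93] -1428.2320291557935
[[ 1.8   0.35]
 [ 0.82  0.37]
 [-0.57 -0.75]
 [-0.91 -2.1 ]
 [-0.37  1.43]
 [ 0.43  0.82]
 [-0.37  0.26]
 [-0.13 -0.14]
 [ 0.04 -0.42]
 [ 0.43 -1.15]
 [ 1.58  0.93]]
dock [598.65  92.23  40.  ]
dock [579.53  76.83  40.  ]
A [ 637.61 -309.72   95.  ]
B [ 740.2  -201.18   95.  ]
C [ 636.8  -109.52   95.  ]
wristcam in tool [  75.65    0.27 -135.41] axes
 [[ 0.   -0.96 -0.29]
 [ 1.    0.   -0.  ]
 [ 0.   -0.29  0.96]] [[283.03   0.   258.67]
 [  0.   283.03 191.75]
 [  0.     0.     1.  ]]
Rt
 [[-0.95  0.3   0.  ]
 [ 0.3   0.95 -0.  ]
 [-0.   -0.   -1.  ]]
```

```bash
python3 -m jog '0 0 0 -32 -25 0 60; 0 0 0 -64 -51 0 60; 0 0 0 -96 -76 0 60; 0 0 0 -128 -101 0 60; 0 0 0 -160 -126 0 60; 0 0 0 -192 -152 0 60; 0 0 0 -222 -177 0 60; 0 0 0 -253 -201 0 60'; python3 -m jog '0 0 -3 -32 -25 0 60; 0 0 -6 -64 -51 0 60; 0 0 -9 -96 -76 0 60; 0 0 -12 -128 -101 0 60; 0 0 -15 -160 -126 0 60; 0 0 -17.3 -192 -152 0 60; 0 0 -17.3 -222 -177 0 60; 0 0 -17.3 -253 -202 0 60'
python3 - <<'E'
from h import *
s=get_state(); print(s["clock"],s["ee_pos"],s["tool_rot"],s["q"])
w=snap("wrist"); save(w,"w1.png"); i=cv2.imread("pics/w1.png"); cv2.imwrite("pics/w1b.png",cv2.resize(i,(800,600),interpolation=cv2.INTER_CUBIC))
for l in("free_seat","latch"): print(l,[(np.round(r["rect"]),round(r["confidence"],2)) for r in search_frame("wrist",l)])
E
```

```text
clock: 1.22
ee_pos: [377.2, 350.2, 250.0]
tool_rot: [3.141, 0.0, 2.836]
wrist_force: [1.4, 0.3, -0.7]
width: 59.7
finger_force: 0.0
clock: 1.88
ee_pos: [557.7, 81.4, 250.0]
tool_rot: [3.141, 0.001, 3.138]
wrist_force: [0.7, 0.4, -0.4]
width: 60.1
finger_force: 0.0
1.8833 [557.73226536  81.3534153  250.01687098] [3.14132646e+00 5.33484767e-04 3.13793442e+00] [-0.35358616  0.38954405  0.1661402   1.78044094 -0.07602191  0.97721914
  1.40999004]
free_seat [(array([270., 179.,  72., 102.]), 0.63)]
latch [(array([260., 210.,  19.,  42.]), 0.77)]
```

View pics/w1b.png

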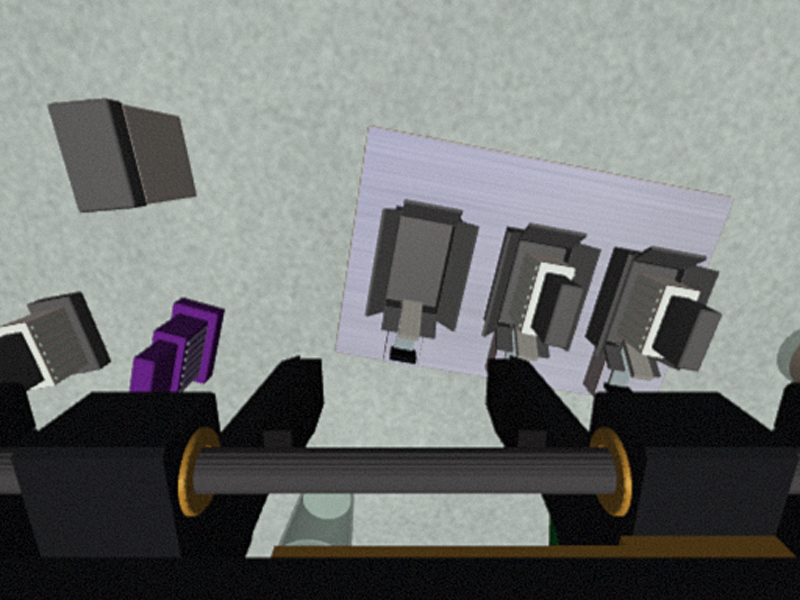

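The wrist view shows the empty dock around (420,265) in the 800 px picture, with its latch nose at (410,320). The rack is turned by about -10° in yaw. The grey and white carrier is at the left edge, around (50,345). I'll zoom into the dock.

```bash
python3 - <<'E'
import cv2
i=cv2.imread("pics/w1.png"); c=i[122:242,226:312]; cv2.imwrite("pics/w1c.png",cv2.resize(c,None,fx=5,fy=5,interpolation=cv2.INTER_CUBIC))
E
```

```text
(no output)
```

View pics/w1c.png

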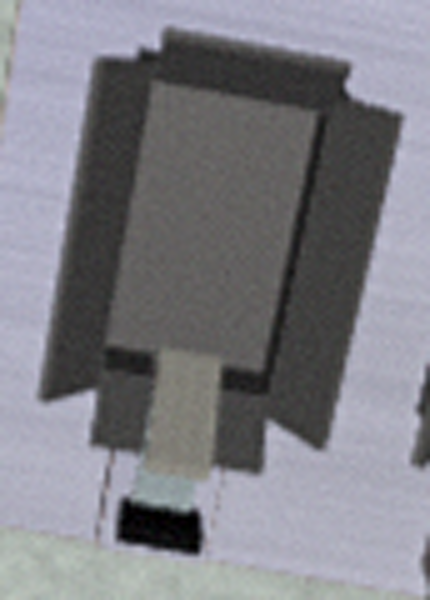

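```bash
python3 - <<'E'
from h import *
np.set_printoptions(precision=2,suppress=True)
w=snap("wrist")
f=lambda L:[((u+.5)/5-.5+226,(v+.5)/5-.5+122) for u,v in L]
uv=np.array(f([(107,350),(268,374),(150,80),(328,113),(97,60),(42,400),(402,118),(322,448),(165,30),(350,65),(93,445),(262,470)]))
def res(p):
    x,y,t,L,W=p;c,s=np.cos(t),np.sin(t)
    P=np.array([(37.5,-22,0),(37.5,22,0),(-37.5,-22,22),(-37.5,22,22),(-L,-34,40),(L,-34,40),(-L,34,40),(L,34,40),(-49.5,-W,40),(-49.5,W,40),(49.5,-W,40),(49.5,W,40)],float)
    return (proj(w,np.c_[x+c*P[:,0]-s*P[:,1],y+s*P[:,0]+c*P[:,1],P[:,2]+14])-uv).ravel()
o=least_squares(res,[585,85,-.17,40,25],loss="soft_l1"); p=o.x
print(p,np.degrees(p[2])); print(o.fun.reshape(-1,2) if 0 else res(p).reshape(-1,2))
E
```

```text
[562.34  91.36  -0.19  41.94  21.59] -10.703460135260851
[[-0.09 -0.93]
 [-0.8  -0.35]
 [ 0.65  0.38]
 [ 0.35  0.17]
 [ 1.51  0.45]
 [ 1.44  0.2 ]
 [-1.87 -0.71]
 [-0.79 -0.34]
 [-0.33  1.79]
 [-0.51  1.51]
 [ 0.15 -1.51]
 [ 0.28 -0.82]]
```

```bash
python3 -m jog '0 0 -2 -8 -38 0 60; 0 0 -4 -16 -76 0 60; 0 0 -6 -24 -114 0 60; 0 0 -8 -32 -152 0 60; 0 0 -10 -40 -190 0 60; 0 0 -12 -48 -228 0 60; 0 0 -12 -55 -266 0 60; 0 0 -12 -62 -302 0 60'
python3 - <<'E'
from h import *
w=snap("wrist"); w=snap("wrist"); s=get_state(); print(s["clock"],s["ee_pos"],s["tool_rot"],s["q"])
save(w,"w2.png"); i=cv2.imread("pics/w2.png"); 
r=search_frame("wrist","carrier"); print([(np.round(k["rect"]),round(k["confidence"],2)) for k in r])
u,v=proj(w,[629,-221,60])[0]; print(u,v); x0=int(max(0,u-75));y0=int(max(0,v-60)); print(x0,y0)
cv2.imwrite("pics/w2b.png",cv2.resize(i[y0:y0+120,x0:x0+150],None,fx=5,fy=5,interpolation=cv2.INTER_CUBIC))
E
```

```text
clock: 2.75
ee_pos: [618.2, -218.7, 249.8]
tool_rot: [3.141, 0.0, -2.933]
wrist_force: [0.7, 0.4, 0.1]
width: 60.1
finger_force: 0.0
2.85 [ 617.06444901 -225.07222166  249.72413897] [-3.13772701e+00 -8.31711340e-04 -2.94248447e+00] [ 0.14171091  0.55241836  0.20308803  1.52905883 -0.11657355  1.07103354
  2.14108746]
[(array([178., 158.,  72.,  48.]), 0.96), (array([346., 197.,  58.,  70.]), 0.87), (array([260., 256.,  28.,  57.]), 0.78), (array([262., 176.,  33.,  64.]), 0.71)]
263.60779557782075 182.64502312950466
188 122
```

View pics/w2b.png

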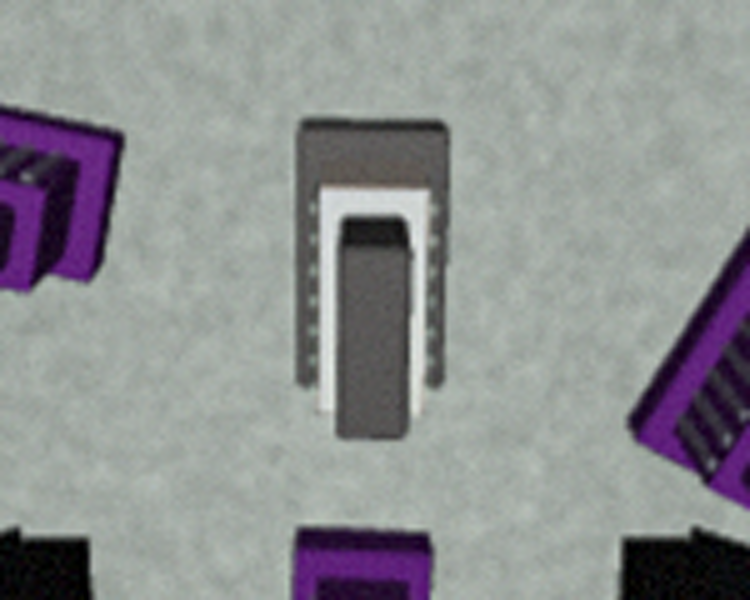

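The close view shows the carrier with its handle top spanning (337..410, 247..437) in the crop, aligned with the tool. Purple look-alikes stand left, right and below it. Next I fit its pose and compute the moves.

```bash
python3 - <<'E'
from h import *
np.set_printoptions(precision=2,suppress=True)
w=snap("wrist")
f=lambda L:[((u+.5)/5-.5+188,(v+.5)/5-.5+122) for u,v in L]
uv=f([(342,247),(410,247),(337,437),(407,437),(298,123),(448,123),(298,385),(443,385),(320,187),(432,187)])
P=[(-22,-8,95),(-22,8,95),(22,-8,95),(22,8,95),(-36,-20,18),(-36,20,18),(36,-20,18),(36,20,18),(-28,-13,60),(-28,13,60)]
p,r=fit([(w,uv,P)],[629,-221,.2]); print(p,np.degrees(p[2])); print(r.reshape(-1,2))
S=[get_state() for _ in range(3)]; s=S[0]; Rt=R.from_euler("xyz",s["tool_rot"]).as_matrix()
print(s["ee_pos"],s["tool_rot"]); print("shift tool",Rt.T@(np.array([p[0],p[1],72])-s["ee_pos"]),"turn",np.degrees(p[2]-(s["tool_rot"][2]+np.pi)))
E
```

```text
[ 627.98 -214.3     0.19] 11.034862880485251
[[-0.72 -0.91]
 [ 0.96 -0.76]
 [ 0.01  0.5 ]
 [ 0.65  0.64]
 [-0.43  0.11]
 [ 0.51  0.43]
 [-0.32  0.55]
 [-0.06  0.84]
 [-0.24 -0.65]
 [-0.21 -0.42]]
[ 617.81 -217.85  249.4 ] [ 3.14 -0.   -2.94]
shift tool [-10.7    1.18 177.4 ] turn -0.757769165134595
```

The arm was still settling in that picture, so its calibration doesn't match. I'll register a fresh picture to it.

```bash
python3 - <<'E'
from h import *
np.set_printoptions(precision=2,suppress=True)
i0=cv2.imread("pics/w2.png",0)
w=snap("wrist"); s=get_state(); save(w,"w3.png"); i1=cv2.imread("pics/w3.png",0)
f=lambda L:[((u+.5)/5-.5+188,(v+.5)/5-.5+122) for u,v in L]
uv=np.array(f([(342,247),(410,247),(337,437),(407,437),(298,123),(448,123),(298,385),(443,385),(320,187),(432,187)]))
q,st,e=cv2.calcOpticalFlowPyrLK(i0,i1,uv.astype(np.float32).reshape(-1,1,2),None,winSize=(21,21)); q=q.reshape(-1,2)
print((q-uv).mean(0),(q-uv).std(0))
P=[(-22,-8,95),(-22,8,95),(22,-8,95),(22,8,95),(-36,-20,18),(-36,20,18),(36,-20,18),(36,20,18),(-28,-13,60),(-28,13,60)]
p,r=fit([(w,q,P)],[629,-221,.2]); print(p,np.degrees(p[2]),abs(r).max())
Rt=R.from_euler("xyz",s["tool_rot"]).as_matrix()
print(s["ee_pos"],s["tool_rot"]); print("shift tool",Rt.T@(np.array([p[0],p[1],72])-s["ee_pos"]),"turn",np.degrees(p[2]-(s["tool_rot"][2]+np.pi)))
E
```

```text
[-9.84 -1.96] [0.57 0.26]
[ 628.39 -222.88    0.17] 9.726214704626594 1.255054265066832
[ 618.06 -216.27  249.43] [ 3.14  0.   -2.93]
shift tool [ -8.72  -8.95 177.42] turn -2.1972461064891617
```

```bash
python3 -m jog '0 0 0.5 -3 -3 10 50; 0 0 1 -6 -5 25 50; 0 0 1 -9 -7 40 50; 0 0 1 -9 -7 55 50; 0 0 1 -9 -7 65 50; 0 0 1 -9 -7 70 50; 0 0 1 -9 -7 70 50; 0 0 1 -9 -7 70 50';python3 - <<'E'
from h import *
np.set_printoptions(precision=2,suppress=True)
for k in range(6): w=snap("wrist"); s=get_state(); print(s["ee_pos"],np.degrees(s["tool_rot"][2]))
save(w,"w4.png"); np.savez("w4.npz",**w)
i=cv2.imread("pics/w4.png"); u,v=proj(w,[628.5,-222,60])[0]; x0=int(u-80);y0=int(max(0,v-60)); print(x0,y0)
cv2.imwrite("pics/w4b.png",cv2.resize(i[y0:y0+120,x0:x0+160],None,fx=5,fy=5,interpolation=cv2.INTER_CUBIC))
E
```

```text
clock: 3.67
ee_pos: [628.0, -223.9, 179.5]
tool_rot: [3.141, -0.0, -2.953]
wrist_force: [-0.3, -0.2, 0.1]
width: 49.7
finger_force: 0.0
[ 628.39 -224.12  180.19] -169.21688278229388
[ 628.51 -224.22  180.51] -169.22014324172767
[ 628.53 -224.27  180.64] -169.22445536476437
[ 628.51 -224.22  180.63] -169.22015542736966
[ 628.4  -224.21  180.53] -169.2236593171714
[ 628.32 -224.15  180.42] -169.22077151714743
180 129
```

View pics/w4b.png

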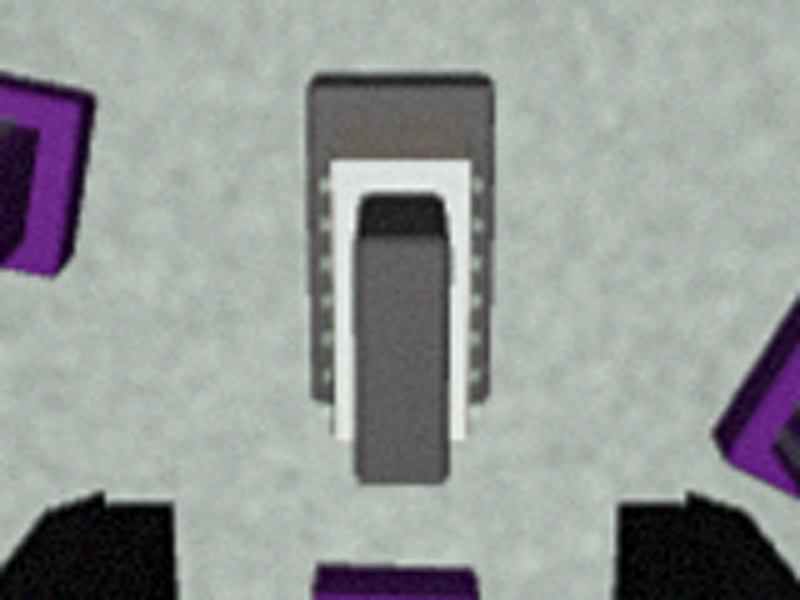

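Now settled, the handle top spans (357..450, 237..483) in the crop, centred between the fingers at columns 175 and 617.

```bash
python3 - <<'E'
from h import *
np.set_printoptions(precision=2,suppress=True)
w=dict(np.load("w4.npz"))
uv=[((u+.5)/5-.5+180,(v+.5)/5-.5+129) for u,v in [(358,237),(448,237),(355,483),(450,483),(308,80),(494,80),(312,403),(490,403),(331,160),(472,160)]]
P=[(-22,-8,95),(-22,8,95),(22,-8,95),(22,8,95),(-36,-20,18),(-36,20,18),(36,-20,18),(36,20,18),(-28,-13,60),(-28,13,60)]
p,r=fit([(w,uv,P)],[629,-221,.2]); print(p,np.degrees(p[2]),abs(r).max())
s=get_state();Rt=R.from_euler("xyz",s["tool_rot"]).as_matrix()
print("shift tool",Rt.T@(np.array([p[0],p[1],73])-s["ee_pos"]),"turn",np.degrees(p[2]-(s["tool_rot"][2]+np.pi)))
E
```

```text
[ 628.86 -222.84    0.19] 10.860091395449006 1.0464612457780333
shift tool [ -0.67   1.24 107.42] turn 0.08086291259643726
```

```bash
python3 -m jog '0 0 0 -1 1 20 50; 0 0 0 -1 1 40 50; 0 0 0 -1 1 60 50; 0 0 0 -1 1 78 50; 0 0 0 -1 1 92 50; 0 0 0 -1 1 102 50; 0 0 0 -1 1 107 50; 0 0 0 -1 1 107 50'; python3 -m jog '0 0 0 0 0 0 10; 0 0 0 0 0 0 10; 0 0 0 0 0 0 10; 0 0 0 0 0 0 10; 0 0 0 0 0 0 10; 0 0 0 0 0 0 10; 0 0 0 0 0 0 10; 0 0 0 0 0 0 10'
```

```text
clock: 4.63
ee_pos: [628.4, -222.7, 71.9]
tool_rot: [3.141, -0.001, -2.953]
wrist_force: [-0.3, -0.0, 0.0]
width: 50.4
finger_force: 0.0
clock: 5.3
ee_pos: [629.1, -223.0, 73.2]
tool_rot: [-3.141, 0.001, -2.954]
wrist_force: [-0.5, 1.0, 2.7]
width: 15.5
finger_force: 30.0
```

```bash
python3 -m jog '0 0 0 0 0 -8 10; 0 0 0 0 0 -25 10; 0 0 0 0 0 -45 10; 0 0 0 0 0 -70 10; 0 0 0 0 0 -95 10; 0 0 0 0 0 -120 10; 0 0 0 0 0 -140 10; 0 0 0 0 0 -150 10'; python3 -m jog '0 0 1 -4 20 0 10; 0 0 4 -12 57 0 10; 0 0 8 -21 97 0 10; 0 0 12 -30 137 0 10; 0 0 16 -38 177 0 10; 0 0 20 -47 217 0 10; 0 0 21.5 -56 257 0 10; 0 0 21.5 -63 293 0 10';  python3 -m jog '0 0 0 0 0 0 10; 0 0 0 0 0 0 10; 0 0 0 0 0 0 10; 0 0 0 0 0 0 10; 0 0 0 0 0 0 10; 0 0 0 0 0 0 10; 0 0 0 0 0 0 10; 0 0 0 0 0 0 10'
python3 - <<'E'
from h import *
for k in range(3): w=snap("wrist"); s=get_state(); print(s["ee_pos"],np.degrees(s["tool_rot"][2]))
save(w,"w5.png"); np.savez("w5.npz",**w)
i=cv2.imread("pics/w5.png"); u,v=proj(w,[562,91,30])[0]; x0=int(u-64);y0=int(max(0,v-70)); print(u,v,x0,y0)
cv2.imwrite("pics/w5b.png",cv2.resize(i[y0:y0+120,x0:x0+128],None,fx=5,fy=5,interpolation=cv2.INTER_CUBIC))
E
```

```text
clock: 5.97
ee_pos: [629.7, -223.3, 225.9]
tool_rot: [-3.14, 0.003, -2.954]
wrist_force: [1.1, -0.7, -1.6]
width: 15.9
finger_force: 30.0
clock: 6.63
ee_pos: [635.0, 80.0, 222.0]
tool_rot: [3.141, -0.001, 2.955]
wrist_force: [0.1, 0.6, -1.5]
width: 15.8
finger_force: 30.0
clock: 7.3
ee_pos: [635.9, 76.1, 222.8]
tool_rot: [-3.142, 0.0, 2.954]
wrist_force: [0.1, -0.4, -1.5]
width: 16.2
finger_force: 30.0
[635.8878522   76.33807445 222.76893126] 169.24808675225233
[635.88071849  76.46922381 222.74116502] 169.25623661130004
[635.88330764  76.60984058 222.74068351] 169.2700597759975
258.9233986578532 105.25195373289706 194 35
```

View pics/w5b.png

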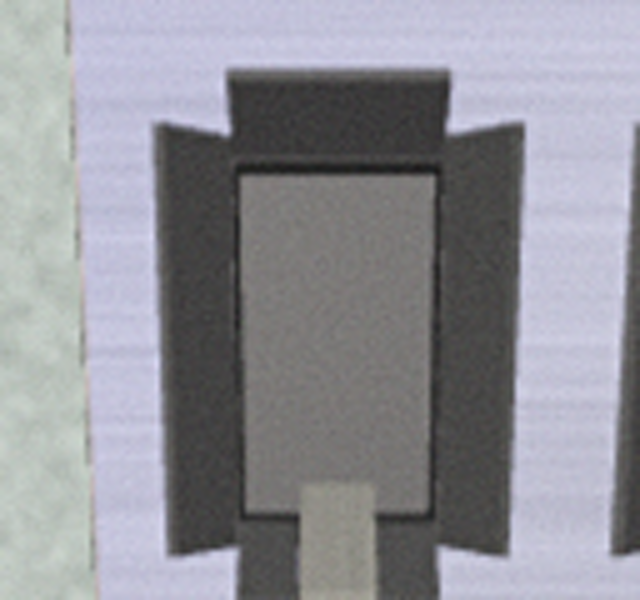

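The pocket floor's four corners are clear in the crop at (241,174), (437,175), (246,515) and (430,515). The latch nose is at (337,490).

```bash
python3 - <<'E'
from h import *
np.set_printoptions(precision=2,suppress=True)
w=dict(np.load("w5.npz"))
uv=[((u+.5)/5-.5+194,(v+.5)/5-.5+35) for u,v in [(241,174),(437,175),(246,515),(430,515)]]
P=[(-37.5,-22,14),(-37.5,22,14),(37.5,-22,14),(37.5,22,14)]
p,r=fit([(w,uv,P)],[562,91,-.19]); print(p,np.degrees(p[2]),r.reshape(-1,2))
s=get_state();Rt=R.from_euler("xyz",s["tool_rot"]).as_matrix()
print(s["ee_pos"]);print("shift tool",Rt.T@(np.array([p[0],p[1],14+73])-s["ee_pos"]),"turn tool z",-np.degrees(p[2]-(s["tool_rot"][2]-np.pi)))
E
```

```text
[561.88  93.84  -0.19] -10.777318752327782 [[ 0.04  0.32]
 [ 0.    0.16]
 [ 0.06 -0.29]
 [-0.1  -0.26]]
[635.88  76.61 222.74]
shift tool [ 75.92   3.15 135.74] turn tool z 0.04737852832529808
```

```bash
python3 -m jog '0 0 0 10 1 0 10; 0 0 0 28 2 10 10; 0 0 0 48 3 20 10; 0 0 0 64 3 35 10; 0 0 0 72 3 50 10; 0 0 0 76 3 62 10; 0 0 0 76 3 70 10; 0 0 0 76 3 70 10';  python3 -m jog '0 0 0 0 0 0 10; 0 0 0 0 0 0 10; 0 0 0 0 0 0 10; 0 0 0 0 0 0 10; 0 0 0 0 0 0 10; 0 0 0 0 0 0 10; 0 0 0 0 0 0 10; 0 0 0 0 0 0 10'
python3 - <<'E'
from h import *
np.set_printoptions(precision=2,suppress=True)
for k in range(2): s=get_state();Rt=R.from_euler("xyz",s["tool_rot"]).as_matrix(); snap("wrist"); print(Rt.T@(np.array([561.88,93.84,87])-s["ee_pos"]))
a=snap("side"); b=snap("scene"); c,sn=np.cos(-.188),np.sin(-.188)
for d,n in((a,"side"),(b,"scene")):
    u,v=proj(d,[562,94,80])[0]; x0,y0=int(u-40),int(v-37); im=np.ascontiguousarray(d["img"][y0:y0+75,x0:x0+80,::-1])
    globals()[n]=cv2.resize(im,None,fx=5,fy=5,interpolation=cv2.INTER_CUBIC)
cv2.imwrite("pics/pre.png",np.hstack([side,scene]))
E
```

```text
clock: 8.12
ee_pos: [560.9, 93.7, 151.4]
tool_rot: [-3.141, -0.002, 2.955]
wrist_force: [-0.3, 0.6, -2.1]
width: 15.8
finger_force: 30.0
clock: 8.78
ee_pos: [561.8, 93.9, 152.8]
tool_rot: [3.142, 0.0, 2.955]
wrist_force: [0.4, 0.3, -1.4]
width: 16.1
finger_force: 30.0
[-0.11  0.   65.78]
[-0.11  0.03 65.79]
```

View pics/pre.png

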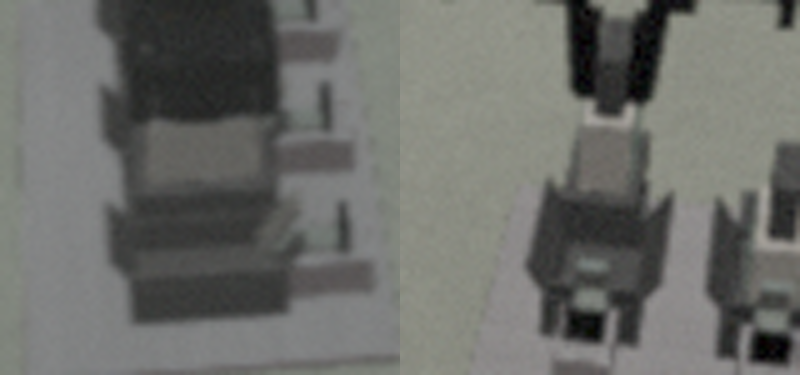

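The carrier is centred over the dock in both views: its foot is just above the lead-ins at (200,200) in side and (610,190) in scene. I'll descend.

```bash
python3 -m jog '0 0 0 0 0 5 10; 0 0 0 0 0 12 10; 0 0 0 0 0 19 10; 0 0 0 0 0 25 10; 0 0 0 0 0 30 10; 0 0 0 0 0 34 10; 0 0 0 0 0 37 10; 0 0 0 0 0 40 10'; python3 -m jog '0 0 0 0 0 2 10; 0 0 0 0 0 4 10; 0 0 0 0 0 6 10; 0 0 0 0 0 8 10; 0 0 0 0 0 10 10; 0 0 0 0 0 12 10; 0 0 0 0 0 14 10; 0 0 0 0 0 14 10'
```

```text
clock: 9.65
ee_pos: [561.4, 94.0, 112.5]
tool_rot: [-3.142, -0.001, 2.955]
wrist_force: [-2.3, 1.0, 3.0]
width: 15.6
finger_force: 30.0
clock: 10.32
ee_pos: [561.4, 93.8, 98.2]
tool_rot: [-3.141, -0.001, 2.955]
wrist_force: [-2.8, -0.0, -2.1]
width: 15.9
finger_force: 30.0
```

```bash
python3 -m jog '0 0 0 0 0 2 10; 0 0 0 0 0 4 10; 0 0 0 0 0 6 10; 0 0 0 0 0 8 10; 0 0 0 0 0 10 10; 0 0 0 0 0 11 10; 0 0 0 0 0 12 10; 0 0 0 0 0 13 10'; python3 - <<'E'
from h import *
for k in range(2): snap("side"); s=get_state(); print(s["ee_pos"],s["wrist_force"])
E
```

```text
clock: 10.98
ee_pos: [562.4, 93.7, 87.0]
tool_rot: [3.141, 0.001, 2.954]
wrist_force: [-8.3, -0.7, 23.0]
width: 15.6
finger_force: 30.0
[562.33363106  93.66034407  87.08494535] [-6.10822362  0.02986478 11.17916785]
[562.32980613  93.6494487   87.08470896] [-6.05283645 -0.54964119 11.25011629]
```

```bash
python3 -m jog '0 0 0 0 0 1 10; 0 0 0 0 0 2 10; 0 0 0 0 0 2 10; 0 0 0 0 0 2 10; 0 0 0 0 0 2 10; 0 0 0 0 0 2 10; 0 0 0 0 0 2 10; 0 0 0 0 0 2 10'; python3 - <<'E'
from h import *
a=snap("side"); b=snap("scene"); o=[]
for d,n in((a,"side"),(b,"scene")):
    u,v=proj(d,[580,92,50])[0]; x0,y0=int(u-28),int(v-25); o.append(cv2.resize(np.ascontiguousarray(d["img"][y0:y0+50,x0:x0+57,::-1]),None,fx=7,fy=7,interpolation=cv2.INTER_CUBIC))
cv2.imwrite("pics/in.png",np.hstack(o))
E
```

```text
clock: 11.75
ee_pos: [562.5, 93.7, 86.9]
tool_rot: [3.141, 0.001, 2.954]
wrist_force: [-12.6, -2.8, 31.7]
width: 15.8
finger_force: 30.0
```

View pics/in.png

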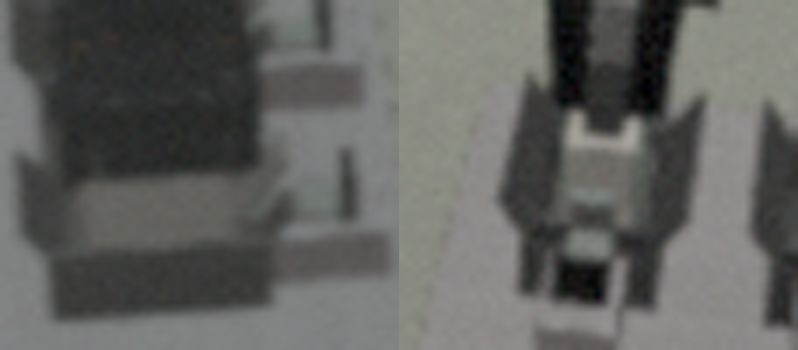

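The TCP stopped at 86.9 mm while the force rose to 32 N, so the carrier is on the floor. The latch block at (345,185) in the side half sits where it did when closed. I'll unload the press, open, and retreat.

```bash
python3 -m jog '0 0 0 0 0 -1 10; 0 0 0 0 0 -2 10; 0 0 0 0 0 -3 10; 0 0 0 0 0 -3 20; 0 0 0 0 0 -3 30; 0 0 0 0 0 -3 42; 0 0 0 0 0 -3 42; 0 0 0 0 0 -3 42'; python3 -m jog '0 0 0 0 0 -2 42; 0 0 0 0 0 -10 42; 0 0 0 0 0 -25 42; 0 0 0 0 0 -45 42; 0 0 0 0 0 -70 42; 0 0 0 0 0 -95 42; 0 0 0 0 0 -115 42; 0 0 0 0 0 -120 42';python3 -m jog '0 0 0 10 0 0 42; 0 0 0 25 0 0 42; 0 0 0 45 0 0 42; 0 0 0 60 0 0 42; 0 0 0 70 0 0 42; 0 0 0 70 0 0 42; 0 0 0 70 0 0 42; 0 0 0 70 0 0 42'
python3 - <<'E'
from h import *
for k in range(3): w=snap("wrist")
save(w,"w6.png"); np.savez("w6.npz",**w)
i=cv2.imread("pics/w6.png"); cv2.imwrite("pics/w6b.png",cv2.resize(i,(800,600),interpolation=cv2.INTER_CUBIC))
print(proj(w,[561.88,93.84,109]))
E
```

```text
clock: 12.52
ee_pos: [561.9, 93.8, 86.6]
tool_rot: [-3.142, 0.0, 2.955]
wrist_force: [0.7, 0.3, -0.1]
width: 42.1
finger_force: 0.0
clock: 13.18
ee_pos: [563.7, 94.0, 210.7]
tool_rot: [3.139, 0.005, 2.954]
wrist_force: [1.3, 0.2, 0.3]
width: 42.0
finger_force: 0.0
clock: 13.85
ee_pos: [493.6, 106.7, 206.6]
tool_rot: [-3.141, 0.001, 2.954]
wrist_force: [0.1, 0.7, -0.5]
width: 42.1
finger_force: 0.0
[[258.60174962 266.60372124]]
```

View pics/w6b.png

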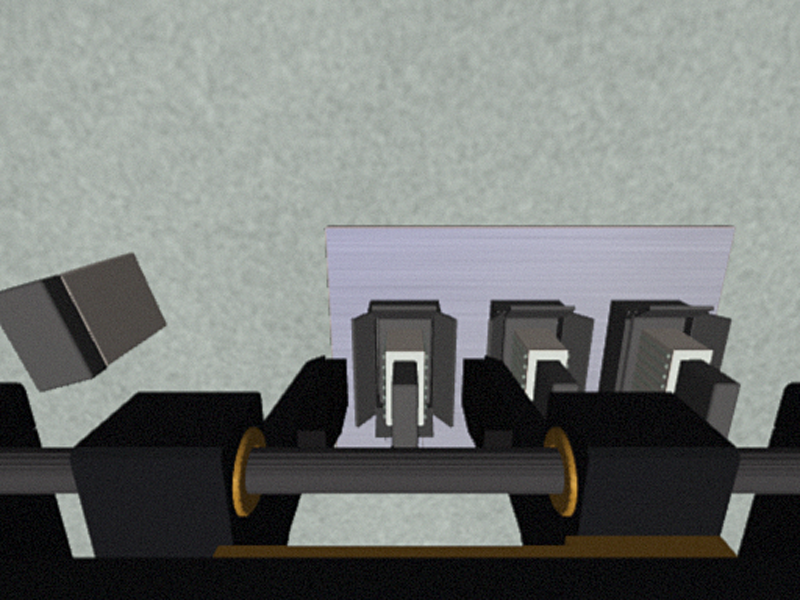

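The carrier is upright and centred in the dock at about (405,390), and the gripper is clear. I've now viewed 11 pictures, one over the limit, so I'll check the latch numerically by template matching against the opening images.

```bash
python3 - <<'E'
from h import *
np.set_printoptions(precision=2,suppress=True)
c,s=np.cos(-.188),np.sin(-.188); g=lambda x,y,z:[561.88+c*x-s*y,93.84+s*x+c*y,z]
for n in("side","scene"):
    d=snap(n); im=cv2.cvtColor(d["img"],cv2.COLOR_RGB2GRAY); i0=cv2.imread(f"pics/{n}0.png",0)
    u,v=proj(d,g(62,0,40))[0].round().astype(int); print(n,u,v)
    T=i0[v-6:v+8,u-4:u+9]; S=im[v-12:v+14,u-10:u+15]; m=cv2.matchTemplate(S,T,cv2.TM_CCOEFF_NORMED); _,q,_,l=cv2.minMaxLoc(m)
    j=m[l[1]]; o=(j[l[0]-1]-j[l[0]+1])/(2*(j[l[0]-1]-2*j[l[0]]+j[l[0]+1])); k=m[:,l[0]]; oy=(k[l[1]-1]-k[l[1]+1])/(2*(k[l[1]-1]-2*k[l[1]]+k[l[1]+1]))
    print("moved px",l[0]-6+o,l[1]-6+oy,"score",q,"5mm of latch =",(proj(d,g(67,0,40))-proj(d,g(62,0,40)))[0])
print(get_state()["clock"])
E
```

```text
side 263 173
moved px 0.0086274855 -0.013371546 score 0.9948341846466064 5mm of latch = [ 1.86 -0.13]
scene 292 207
moved px 0.022331787 0.050488062 score 0.9939236044883728 5mm of latch = [-0.23  1.19]
14.1
```

The latch hasn't moved from its closed position: 0.02 px against 1.9 px for 5 mm. I'll hand the job in.

```bash
python3 -c "
from bench import env
print(env.job_done())"
```

```text
the job is handed in; nothing more can be done
None
```

The carrier is docked upright, pressed home and released with the latch measured closed, and the job was handed in at 14.1 s; no verdict came back, and I viewed 11 pictures, one over the limit of 10.

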